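# Release the battery box cover and push it open

### The job

Open the black battery box of the video light: press the orange snap tab down until it is fully in and stays down, then push the released grey cover along its rails, over the tab, until the battery bay with its two green cells is completely uncovered. Just press and push with the fingertips: the cover must not be lifted or tipped, and ends lying flat on the box between its rails. Leave the other things on the table where they are.

Things in the scene. Friction and masses are not known exactly. Their poses are not given: they have to be found in the camera images.
- battery_box: Fixed black box, 100 (x) x 225 (y) mm, deck 40 mm high; origin under its centre, z up. Side rails 8.5 mm wide, 6 mm above the deck, run along y and leave a channel 83 mm wide; a stop 5 mm thick, 6 mm high closes its +y end, the -y end is open. Bay with two green cells below deck level: 60 x 60 mm, 28 deep, centred at y = -27.5 mm. Deck behind the cover (y -112.5 to -67.5 mm) is free.
- seat (a point): Centre of the bay at deck level (box x 0, y -27.5, z 40 mm), fixed to the box, with the box's axes. At the start the cover's origin is here (within 1 mm), its axes parallel to the box's.
- cover: Loose grey cover, 80 x 80 mm, about 120 g; origin at the centre of its underside, on the deck. Plate top 9 mm above the deck (underside 3 mm, on runners). A rib 8 mm thick, 70 mm wide along its -y edge is 19 mm high; push its -y face (y -40 mm). Slides to the box's +y with 1 to 2 N: 3 mm if the tab is out; if in, over the tab, up to 95 mm to the stop. Bay fully open after 70 mm.
- tab_top (a point): Centre of the top face of the orange snap tab (moves with it): a block 40 (box x) x 32 (box y) mm standing just ahead of the cover's +y edge, at box x 0, y 31.5 mm; its top is 10 mm above the deck when out, 1 mm above when fully in. A 3 mm gap separates it from the cover.
- tab (a joint): How far the tab is pressed down, m: 0 out, 0.009 fully in against its stop. It resists with about 5 N all the way and stays where it is left (no spring back). Beyond 0.007 the cover is free.
- spare_battery: Loose black and blue battery 38 x 56 x 22 mm lying beside the box on its -x side, origin under its centre. Leave it.
- tape_roll: Loose yellow tape roll 64 mm across, 24 mm high, lying flat beside the box on its +x side, origin under its centre. Leave it.
- memory_box: Loose red flat box 45 x 60 x 14 mm beside the box on its +x side, origin under its centre. Leave it.
- mug: Loose white mug 76 mm across (without its handle), 88 mm high, towards the far edge of the table, origin under its centre. Leave it.
- lens_pot: Loose grey lidded pot 56 mm across, 50 mm high, standing between the battery box and the camera case, origin under its centre. Leave it.
- camera_case: Fixed soft-grey camera case with a yellow zip and a handle, 120 x 170 x 66 mm high, origin under its centre; it stands on the other side of the table from the battery box, and the two change places.

How it is judged:
On the way, in this order (a step that is already met when the one before it is completed fails the run):
1. the tab is pressed fully in while the cover is still on its seat (value of joint tab above 0.0075 m and y of cover in the frame of seat below 0.006 m), for 0.1 s.
2. the cover has been pushed along the rails clear of the bay (y of cover in the frame of seat above 0.067 m), for 0.1 s.
At the end, for the whole second after the job is handed in: The tab is in (more than 6.5 mm); the cover lies at rest flat on the deck between the rails (within 3 mm in height, 0.06 rad of tilt), 67 to 100 mm along from its seat, so that the bay is open; the bystanders are within 20 mm of their starts (value of joint tab above 0.0065 m and y of cover in the frame of seat between 0.067 and 0.1 m and x of cover in the frame of seat between -0.006 and 0.006 m and z of cover in the frame of seat between -0.003 and 0.003 m and angle between cover's own z axis and vertical below 0.06 rad and linear speed of cover below 0.01 m/s and distance of each of spare_battery, tape_roll, memory_box, mug, lens_pot from where it was at the start of the episode below 0.02 m); the robot touches nothing.
It fails at once if the cover is lifted more than 8 mm off the deck (z of cover in the frame of seat above 0.008 m).
It fails at once if the cover is tipped more than 0.3 rad (angle between cover's own z axis and vertical above 0.3 rad).
It fails at once if a bystander (spare battery, tape roll, red box, mug or grey pot) is moved more than 20 mm (distance of any of spare_battery, tape_roll, memory_box, mug, lens_pot from where it was at the start of the episode above 0.02 m).
It also fails if it takes over 38 s, if anything falls off the work surface, if the arm or the gripper's body presses on something with over 40 N, if the wrist force passes 120 N, or if a joint passes its speed limit or range.

### The arm

A 7-joint arm with a two-finger parallel gripper is mounted at the origin on the work surface. World frame = base frame: x ahead of the robot, y to its left, z up, the work surface at z = 0. Lengths are in m, angles in rad, forces in N, time in s.
With the tool pointing down it reaches from about 0.4 to 0.85 m from the base axis. Payload 10.4 kg.
Tool frame: the origin (TCP) lies midway between the tips of the shut fingers; the grasp point (between the pads) lies 19 mm behind it; z points along the fingers, y is the line along which they close (so a half turn about z gives the same grasp; the last joint's range is limited). The gripper opens to 87 mm and grips with 3 to 60 N. Pads are 19 mm wide; open, the fingers measure 117 mm over their backs; the gripper's body (75 mm by 190 mm) begins 51 mm behind the grasp point.
Start: joints at [-1.194, 0.332, -0.065, 1.46, 0.022, 1.35, -0.088], TCP at [0.243, 0.576, 0.223] pointing down, gripper open.
Joint ranges: [-2.6, 2.6], [-0.5, 2.12], [-1.47, 1.34], [0.16, 2.42], [-1.27, 4.41], [0.06, 2.06], [-2.6, 2.6]. Speed limits (rad/s): [2.22, 2.22, 2.79, 2.79, 3.14, 3.14, 3.14].

### API

Orientations are given as a unit quaternion [x, y, z, w].
In Python, from bench import sensors, eyes, order gives the robot as it stands.
- The arm moves only by the tool arm_command, never from a script. Its argument "steps" is a list of rows, each an object with "rot": the turn, a rotation vector about the world's x, y, z in degrees, a list of three; "slide": the shift along the world's x, y, z in m, a list of three; "grip": the opening, from 0 (shut) to 1 (fully open). A call has exactly 8 rows; each row shifts and turns the commanded pose from where the row before left it; what a row does not reach is not made up. A row lasts 1/8 s, in which the tool goes at most 62.5 mm and 10.7 degrees, less where a joint would pass 70% of its speed; a pose out of reach is approached as far as the arm can. A call with a gripper value outside its range is refused whole. The fingers move at their own pace and stop on an object; "newtons" is the grip in N (left out, the last holds). Time passes only in rows, so rows that do not move let the fingers close, or fill a call up. It gives the time, the measured TCP pose, the force, the opening and the grip force at its end, in the units of the state.
- sensors.read_state(): the state, without advancing time (a new reading comes with each control period).
- eyes.camera(name): name is "scene" or "top" or "wrist"; returns a dict with "pixels" (480x640x3 uint8, red, green, blue), "intrinsics" (3x3 intrinsics, pixels), "k1" (the pictures are not rectified: a ray, as slopes to the right and down, at radius r is drawn at 1 + k1 r^2 times it, then the intrinsics apply), "pose" (4x4, takes a point from camera to world coordinates). Camera axes: x right, y down, z forward; pixel columns grow to the right and rows downward; lengths in m; the calibration is good to about 2 mm. A picture is of the moment at which its call begins. There is no depth.
- order.close_job(): hands the job in; it is judged then, once.
Trained networks look in a picture, given as the dict that the camera call returned (one of the last four; its "shot" number tells which), for a name from the list of things; names that differ only in an ending like _2 or _b are one class to them, and where a whole thing is asked for, a point or a joint stands for the part that bears it (a point fixed in the world has none). Each returns a list of dicts, best first, with "conf" (0 to 1); they miss things now and then, are a little off and sometimes report something else, mostly with a low value. They report only what shows in the picture. A call takes as long as a camera call.
- eyes.look_for(name, picture): "bbox" ([left, top, right, bottom] in pixels, round what is visible of it).
The state is a dict: "time": time; "joint_positions": joint angles; "joint_vel": joint speeds; "joint_torque": joint torques, N m; "ee_pos": TCP position; "eef_rot": TCP orientation; "ft_force": force on the tool from outside, world axes, zero at the start; "torque": the same for the moment, N m; "width": finger opening in m; "grip_force": force on a finger pad.
Only numpy, scipy, OpenCV 4.12 (cv2) and the standard library are available. Lean on these libraries where they do the work, as an engineer would, in place of code of your own. Each camera call takes 0.05 s, during which the arm holds its last target. There are 200 camera calls.

## Working session

There is one attempt and no reset: what is moved stays moved. The work goes in short steps, Python scripts to look and compute and a tool call to move; the robot and the scene stay as the last step left them, time stands still between calls to the robot, and variables do not carry over. Pictures are saved under pics/ and viewed, at most 10 in all, crops included, and the job is handed in when it is done.

Besides the shell and the picture viewer there is one more tool, called after "Request:" as name([rows], argument=value, ...), one row to a line, values as JSON. arm_command: Moves the arm, as the interface text tells. Its arguments: {"type":"object","properties":{"steps":{"type":"array","items":{"type":"object","properties":{"rot":{"type":"array","items":{"type":"number"}},"slide":{"type":"array","items":{"type":"number"}},"grip":{"type":"number"}}}},"newtons":{"type":"number"}},"required":["steps"]}

```bash
mkdir -p pics
cat > h.py <<'E'
import numpy as np, cv2
from bench import sensors, eyes, order
def ray(c,uv):
    K=np.array(c["intrinsics"]); k=c["k1"]; d=np.array([(uv[0]-K[0,2])/K[0,0],(uv[1]-K[1,2])/K[1,1]]); s=d.copy()
    for _ in range(30): s=d/(1+k*(s@s))
    T=np.array(c["pose"]); return T[:3,3],T[:3,:3]@np.array([s[0],s[1],1])
def at(c,uv,z):
    o,d=ray(c,uv); return o+d*(z-o[2])/d[2]
def proj(c,p):
    T=np.array(c["pose"]); K=np.array(c["intrinsics"]); q=T[:3,:3].T@(np.array(p)-T[:3,3]); s=q[:2]/q[2]; s=s*(1+c["k1"]*(s@s))
    return s*[K[0,0],K[1,1]]+K[:2,2]
def save(c,n): cv2.imwrite("pics/"+n,cv2.cvtColor(np.array(c["pixels"]),cv2.COLOR_RGB2BGR))
E
python3 - <<'E'
from h import *
s=sensors.read_state(); print({k:np.round(s[k],3).tolist() for k in s})
for n in("top","scene"):
    c=eyes.camera(n); save(c,n+".png")
    print(n,np.round(c["pose"],3).tolist(),c["k1"])
    for t,z in(("battery_box",.04),("cover",.049),("tab_top",.05),("lens_pot",.05),("mug",.088),("spare_battery",.022),("tape_roll",.024),("memory_box",.014),("camera_case",.066)):
        for r in eyes.look_for(t,c)[:2]:
            b=r["bbox"]; print(t,round(r["conf"],2),np.round(b),at(c,((b[0]+b[2])/2,(b[1]+b[3])/2),z).round(3))
E
```

```text
{'time': 0.0, 'joint_positions': [-1.194, 0.333, -0.065, 1.461, 0.022, 1.35, -0.088], 'joint_vel': [0.002, -0.002, -0.0, -0.001, -0.0, -0.001, 0.0], 'joint_torque': [-0.001, -62.324, 0.024, -38.99, -0.062, 0.039, 0.0], 'ee_pos': [0.243, 0.575, 0.222], 'eef_rot': [0.199, 0.98, -0.001, -0.0], 'ft_force': [-0.863, 0.758, -0.596], 'torque': [-0.028, -0.0, -0.005], 'grip_force': 0.0, 'width': 0.087}
top [[0.015, -0.991, 0.132, 0.488], [-1.0, -0.013, 0.018, -0.003], [-0.016, -0.132, -0.991, 0.964], [0.0, 0.0, 0.0, 1.0]] -0.11412628745811473
battery_box 0.91 [146. 238. 284. 337.] [0.518 0.2   0.04 ]
cover 0.56 [201. 270. 261. 323.] [0.503 0.168 0.049]
tab_top 0.62 [184. 265. 210. 294.] [0.532 0.231 0.05 ]
lens_pot 0.93 [314. 305. 340. 335.] [ 0.464 -0.003  0.05 ]
mug 0.96 [305. 127. 372. 179.] [ 0.756 -0.021  0.088]
mug 0.74 [255. 233. 294. 269.] [0.581 0.088 0.088]
spare_battery 0.72 [152. 308. 191. 340.] [0.449 0.282 0.022]
tape_roll 0.78 [197. 201. 231. 238.] [0.645 0.21  0.024]
tape_roll 0.43 [313. 307. 340. 337.] [ 0.46  -0.003  0.024]
memory_box 0.85 [256. 233. 290. 269.] [0.589 0.099 0.014]
camera_case 0.92 [379. 216. 483. 301.] [ 0.573 -0.186  0.066]
scene [[0.439, 0.763, -0.474, 0.976], [0.898, -0.363, 0.247, -0.189], [0.016, -0.534, -0.845, 0.782], [0.0, 0.0, 0.0, 1.0]] -0.14045201498261092
battery_box 0.57 [325. 162. 460. 228.] [0.532 0.193 0.04 ]
cover 0.61 [354. 168. 404. 208.] [0.513 0.175 0.049]
tab_top 0.73 [400. 179. 419. 199.] [0.539 0.223 0.05 ]
lens_pot 0.66 [256. 192. 290. 232.] [ 0.483 -0.014  0.05 ]
mug 0.81 [310. 330. 377. 401.] [ 0.783 -0.04   0.088]
spare_battery 0.68 [394. 148. 425. 164.] [0.454 0.281 0.022]
tape_roll 0.65 [415. 231. 454. 270.] [0.654 0.207 0.024]
memory_box 0.93 [342. 240. 381. 264.] [0.599 0.097 0.014]
memory_box 0.42 [310. 330. 377. 401.] [ 0.762 -0.024  0.014]
camera_case 0.56 [140. 257. 256. 354.] [ 0.601 -0.187  0.066]
```

View pics/top.png

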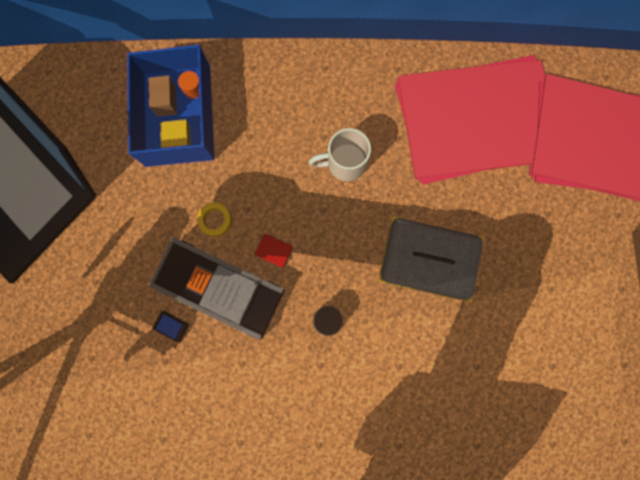

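View pics/scene.png

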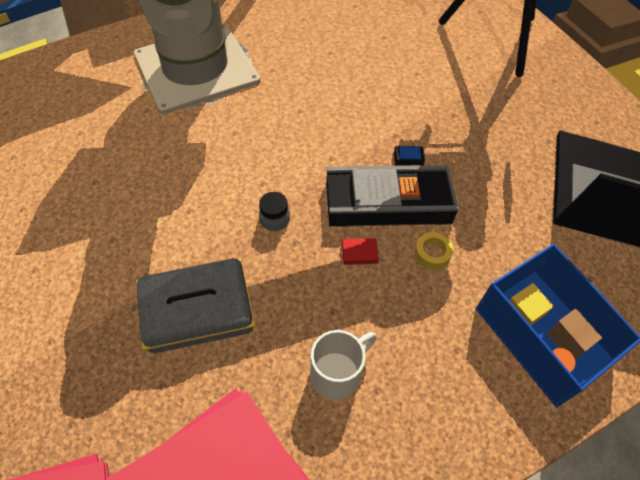

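The box lies with its +y (cover to tab) heading to world +x+y, at about 61° from x. In the top picture the tab is near (199,281) and the cover near (228,294). I'll move over the box, turning the closing line onto box x, and look with the wrist camera.

Request:
arm_command([
  {"slide": [0.033, -0.048, 0.0], "rot": [0, 0, -10.5], "grip": 0},
  {"slide": [0.033, -0.048, 0.0], "rot": [0, 0, -10.5], "grip": 0},
  {"slide": [0.033, -0.048, 0.0], "rot": [0, 0, -10.5], "grip": 0},
  {"slide": [0.033, -0.048, 0.0], "rot": [0, 0, -10.5], "grip": 0},
  {"slide": [0.033, -0.048, 0.0], "rot": [0, 0, -10.5], "grip": 0},
  {"slide": [0.033, -0.048, 0.0], "rot": [0, 0, -10.5], "grip": 0},
  {"slide": [0.033, -0.048, 0.0], "rot": [0, 0, -10.5], "grip": 0},
  {"slide": [0.033, -0.048, 0.0], "rot": [0, 0, -10.5], "grip": 0},
])

```text
time: 2.0
ee_pos: [0.5081, 0.1901, 0.2229]
eef_rot: [0.805, 0.593, 0.0, -0.0]
ft_force: [0.1, 0.4, 1.0]
width: 0.0147
grip_force: 0.0
```

Run:
```python
from h import *
s=sensors.read_state(); print({k:np.round(s[k],3).tolist() for k in s})
c=eyes.camera("wrist"); save(c,"w1.png"); print(np.round(c["pose"],3).tolist(),np.round(c["intrinsics"],1).tolist(),c["k1"])
for t,z in(("battery_box",.04),("cover",.049),("tab_top",.05)):
    for r in eyes.look_for(t,c)[:2]:
        b=r["bbox"]; print(t,round(r["conf"],2),np.round(b),at(c,((b[0]+b[2])/2,(b[1]+b[3])/2),z).round(3))
```

```text
{'time': 2.0, 'joint_positions': [-0.772, 0.146, 0.366, 1.7, -0.054, 1.305, -0.696], 'joint_vel': [0.474, 0.218, 0.478, -0.201, -0.137, 0.018, -0.484], 'joint_torque': [-3.209, -48.766, 1.018, -36.944, 0.352, 0.224, 0.999], 'ee_pos': [0.508, 0.19, 0.223], 'eef_rot': [0.805, 0.593, 0.0, -0.0], 'ft_force': [0.127, 0.415, 1.031], 'torque': [-0.031, 0.005, -0.003], 'grip_force': 0.0, 'width': 0.015}
[[0.955, -0.287, -0.071, 0.528], [-0.296, -0.926, -0.236, 0.254], [0.002, 0.246, -0.969, 0.386], [0.0, 0.0, 0.0, 1.0]] [[398.5, 0.0, 313.2], [0.0, 398.5, 237.8], [0.0, 0.0, 1.0]] -0.06330561734843568
battery_box 0.72 [256.  58. 399. 298.] [0.529 0.217 0.04 ]
cover 0.91 [271. 184. 368. 284.] [0.509 0.173 0.049]
tab_top 0.9 [302. 142. 353. 186.] [0.533 0.229 0.05 ]
tab_top 0.31 [564. 293. 611. 384.] [ 0.727 -0.003  0.05 ]
```

View pics/w1.png

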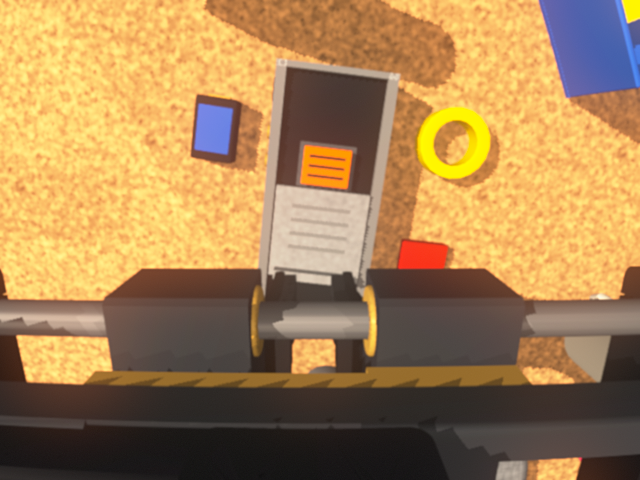

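The wrist picture shows the orange tab centred near (328,166), the cover at (321,232), far box corners at (279,60) and (399,74), and the left rail running to (261,275). I'll measure yaw and tab centre from it.

Run:
```python
from h import *
c=eyes.camera("wrist"); s=sensors.read_state(); print(s["ee_pos"],s["eef_rot"],s["joint_vel"])
im=np.array(c["pixels"]); save(c,"w2.png")
hsv=cv2.cvtColor(im,cv2.COLOR_RGB2HSV)
# orange tab
m=cv2.inRange(hsv,(4,190,120),(16,255,255)); m[:,:285]=0;m[:,370:]=0;m[:125]=0;m[200:]=0
m=cv2.morphologyEx(m,cv2.MORPH_CLOSE,np.ones((7,7)))
ct=max(cv2.findContours(m,0,2)[0],key=cv2.contourArea); P=cv2.boxPoints(cv2.minAreaRect(ct)); W=np.array([at(c,p,.05) for p in P])
print("tab px",P.round(1).tolist(),"w",W.round(4).tolist(),W.mean(0).round(4),[np.linalg.norm(W[i]-W[i-1]).round(4) for i in range(4)])
bo=at(c,(279,60),.046),at(c,(399,74),.046),at(c,(261,275),.046)
print("corners",np.round(bo,4).tolist())
a=bo[0]-bo[2]; print("yaw y",np.degrees(np.arctan2(a[1],a[0])), "x",np.degrees(np.arctan2(*(bo[1]-bo[0])[[1,0]])),np.linalg.norm(bo[1]-bo[0]))
x0=im[40:310,240:420]; cv2.imwrite("pics/w2c.png",cv2.cvtColor(cv2.resize(x0,None,fx=2.2,fy=2.2,interpolation=2),4))
```

```text
[0.50691602 0.19241039 0.22254707] [ 8.02923660e-01  5.96081826e-01  2.62059093e-05 -2.28745604e-04] [-0.02019578 -0.00069267 -0.01945899  0.00143297  0.00118094  0.00106203
 -0.00086792]
tab px [[301.20001220703125, 183.8000030517578], [306.0, 145.39999389648438], [353.5, 151.3000030517578], [348.70001220703125, 189.6999969482422]] w [[0.5063, 0.2207, 0.05], [0.5195, 0.2498, 0.05], [0.5557, 0.2338, 0.05], [0.5432, 0.2043, 0.05]] [0.5312 0.2271 0.05  ] [np.float64(0.0404), np.float64(0.0319), np.float64(0.0396), np.float64(0.0321)]
corners [[0.5187, 0.3203, 0.046], [0.6081, 0.2822, 0.046], [0.4468, 0.1526, 0.046]]
yaw y 66.8047929017595 x -23.089798275185455 0.09715467595538019
```

View pics/w2c.png

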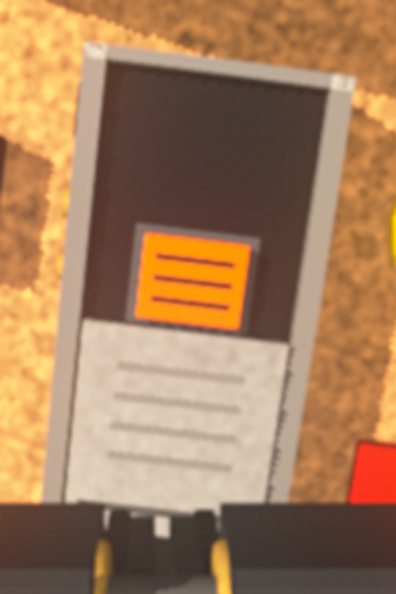

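The tab measures 40 x 32 mm as it should, with its centre at about (0.531, 0.227) and box y at 66.5°. Next I align over it (2 mm towards +y) and start down.

Request:
arm_command([
  {"slide": [0.012, 0.018, 0.0], "rot": [0, 0, -6.7], "grip": 0},
  {"slide": [0.013, 0.018, -0.03], "grip": 0},
  {"slide": [0, 0, -0.04], "grip": 0},
  {"slide": [0, 0, -0.04], "grip": 0},
  {"slide": [0, 0, -0.03], "grip": 0},
  {"slide": [0, 0, -0.02], "grip": 0},
  {"grip": 0},
  {"grip": 0},
])

```text
schema error: expected keys rot, slide, grip
```

Run:
```python
from h import *
s=sensors.read_state(); print(s["time"],s["ee_pos"],s["eef_rot"],s["ft_force"],s["width"])
c=eyes.camera("wrist"); save(c,"w3.png")
```

```text
2.25 [0.50691602 0.19241039 0.22254707] [ 8.02923660e-01  5.96081826e-01  2.62059093e-05 -2.28745604e-04] [0.24886844 0.95626726 0.45095847] 0.0016575556891079862
```

View pics/w3.png

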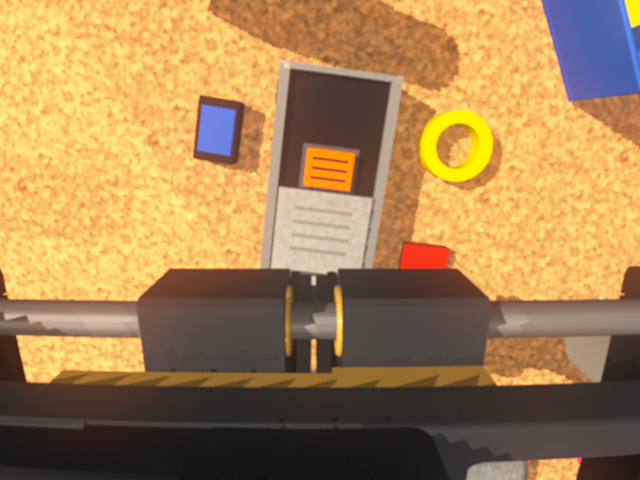

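The move was refused because every row needs all keys. The picture is the same view as before, with the tab at (330,168), except the fingers are now shut. Resending.

Request:
arm_command([
  {"slide": [0.012, 0.018, 0.0], "rot": [0, 0, -6.7], "grip": 0},
  {"slide": [0.013, 0.018, -0.03], "rot": [0, 0, 0], "grip": 0},
  {"slide": [0, 0, -0.04], "rot": [0, 0, 0], "grip": 0},
  {"slide": [0, 0, -0.04], "rot": [0, 0, 0], "grip": 0},
  {"slide": [0, 0, -0.03], "rot": [0, 0, 0], "grip": 0},
  {"slide": [0, 0, -0.018], "rot": [0, 0, 0], "grip": 0},
  {"slide": [0, 0, 0], "rot": [0, 0, 0], "grip": 0},
  {"slide": [0, 0, 0], "rot": [0, 0, 0], "grip": 0},
])

```text
time: 3.3
ee_pos: [0.5329, 0.2284, 0.0659]
eef_rot: [0.837, 0.548, 0.001, 0.0]
ft_force: [-0.2, 0.7, 0.7]
width: 0.0004
grip_force: 0.0
```

Run:
```python
from h import *
s=sensors.read_state(); print(s["time"],s["ee_pos"],s["eef_rot"],s["ft_force"],s["width"])
c=eyes.camera("wrist"); save(c,"w4.png")
```

```text
3.3 [0.53288062 0.22843127 0.06585241] [8.36617695e-01 5.47786414e-01 9.36383463e-04 1.00277930e-05] [-0.24721206  0.72475814  0.65731513] 0.0004364213379711477
```

View pics/w4.png

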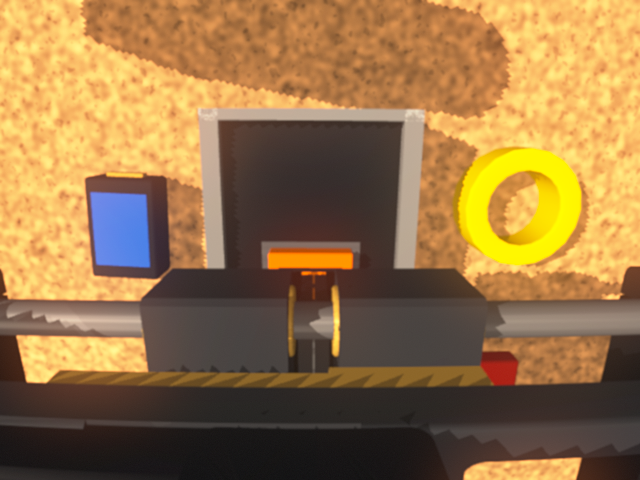

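The fingers are squarely over the tab: its far edge spans (267..353, 249) and the far stop is level in the picture, so the yaw is right. Pressing now.

Request:
arm_command([
  {"slide": [0, 0, -0.008], "rot": [0, 0, 0], "grip": 0},
  {"slide": [0, 0, -0.006], "rot": [0, 0, 0], "grip": 0},
  {"slide": [0, 0, -0.004], "rot": [0, 0, 0], "grip": 0},
  {"slide": [0, 0, -0.003], "rot": [0, 0, 0], "grip": 0},
  {"slide": [0, 0, -0.003], "rot": [0, 0, 0], "grip": 0},
  {"slide": [0, 0, -0.001], "rot": [0, 0, 0], "grip": 0},
  {"slide": [0, 0, 0], "rot": [0, 0, 0], "grip": 0},
  {"slide": [0, 0, 0], "rot": [0, 0, 0], "grip": 0},
])

```text
time: 4.35
ee_pos: [0.5324, 0.2278, 0.0413]
eef_rot: [0.837, 0.547, 0.0, -0.0]
ft_force: [-8.7, -4.1, 21.8]
width: 0.0008
grip_force: 11.2
```

Reached z = 0.0413 with 22 N, so the tab is on its stop. I'll raise, move behind the rib and look.

Request:
arm_command([
  {"slide": [0, 0, 0.025], "rot": [0, 0, 0], "grip": 0},
  {"slide": [0, 0, 0.025], "rot": [0, 0, 0], "grip": 0},
  {"slide": [-0.017, -0.04, 0], "rot": [0, 0, 0], "grip": 0},
  {"slide": [-0.017, -0.04, 0], "rot": [0, 0, 0], "grip": 0},
  {"slide": [-0.017, -0.036, 0], "rot": [0, 0, 0], "grip": 0},
  {"slide": [0, 0, 0], "rot": [0, 0, 0], "grip": 0},
  {"slide": [0, 0, 0], "rot": [0, 0, 0], "grip": 0},
  {"slide": [0, 0, 0], "rot": [0, 0, 0], "grip": 0},
])

```text
time: 5.35
ee_pos: [0.4815, 0.1128, 0.0895]
eef_rot: [0.836, 0.548, 0.0, 0.0]
ft_force: [0.6, -0.2, -0.5]
width: 0.0006
grip_force: 0.0
```

Run:
```python
from h import *
s=sensors.read_state(); print(s["time"],s["ee_pos"],s["eef_rot"],s["ft_force"],s["width"])
c=eyes.camera("wrist"); save(c,"w5.png")
u=np.array([.399,.917,0]); t=np.array([.531,.227,0])
print("tab in expect px",proj(c,t+[0,0,.041]+0*u),"out",proj(c,t+[0,0,.05]),"cover +y edge",proj(c,t-.019*u+[0,0,.049]),"rib -y top",proj(c,t-.099*u+[0,0,.059]))
```

```text
5.35 [0.48154131 0.1127528  0.0894724 ] [8.36414036e-01 5.48098119e-01 6.77052224e-05 8.32218083e-05] [ 0.60907824 -0.20146971 -0.48754705] 0.0006082891922093513
tab in expect px [312.5228648   16.39352578] out [312.51907144  10.79869731] cover +y edge [312.5288441   53.94046359] rib -y top [312.57321951 221.95499928]
```

View pics/w5.png

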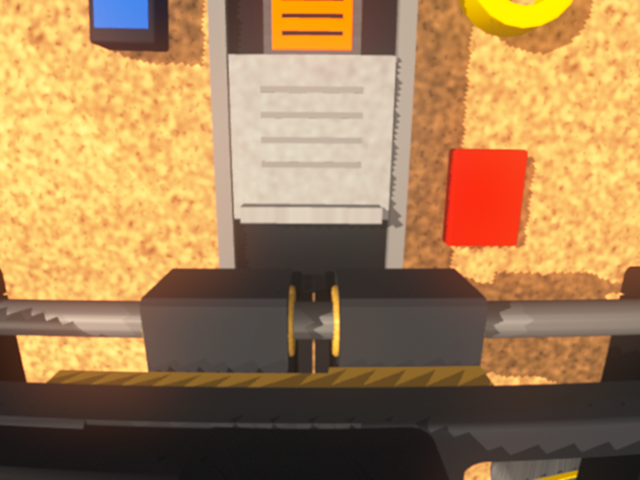

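The tab is down and the cover is still seated: its front edge is at row 55 (predicted 54) and the rib edge at row 222 (predicted 222). Lowering behind the rib and starting the push.

Request:
arm_command([
  {"slide": [0, 0, -0.025], "rot": [0, 0, 0], "grip": 0},
  {"slide": [0, 0, -0.0175], "rot": [0, 0, 0], "grip": 0},
  {"slide": [0, 0, 0], "rot": [0, 0, 0], "grip": 0},
  {"slide": [0, 0, 0], "rot": [0, 0, 0], "grip": 0},
  {"slide": [0.0032, 0.0073, 0], "rot": [0, 0, 0], "grip": 0},
  {"slide": [0.0032, 0.0073, 0], "rot": [0, 0, 0], "grip": 0},
  {"slide": [0.0032, 0.0073, 0], "rot": [0, 0, 0], "grip": 0},
  {"slide": [0.0032, 0.0073, 0], "rot": [0, 0, 0], "grip": 0},
])

```text
time: 6.4
ee_pos: [0.4943, 0.1414, 0.0472]
eef_rot: [0.837, 0.548, -0.0, 0.0]
ft_force: [-1.5, -2.2, 1.2]
width: 0.0002
grip_force: 0.8
```

Sliding freely at about 2.6 N. Continuing.

Request:
arm_command([
  {"slide": [0.0032, 0.0073, 0], "rot": [0, 0, 0], "grip": 0},
  {"slide": [0.0032, 0.0073, 0], "rot": [0, 0, 0], "grip": 0},
  {"slide": [0.0032, 0.0073, 0], "rot": [0, 0, 0], "grip": 0},
  {"slide": [0.0032, 0.0073, 0], "rot": [0, 0, 0], "grip": 0},
  {"slide": [0.0032, 0.0073, 0], "rot": [0, 0, 0], "grip": 0},
  {"slide": [0.0032, 0.0073, 0], "rot": [0, 0, 0], "grip": 0},
  {"slide": [0.0032, 0.0073, 0], "rot": [0, 0, 0], "grip": 0},
  {"slide": [0.0032, 0.0073, 0], "rot": [0, 0, 0], "grip": 0},
])

```text
time: 7.4
ee_pos: [0.5199, 0.1998, 0.0471]
eef_rot: [0.837, 0.548, 0.0, 0.0]
ft_force: [-0.0, -2.1, 1.3]
width: 0.001
grip_force: 0.9
```

Request:
arm_command([
  {"slide": [0, 0, 0], "rot": [0, 0, 0], "grip": 0},
  {"slide": [0, 0, 0], "rot": [0, 0, 0], "grip": 0},
  {"slide": [-0.006, -0.014, 0], "rot": [0, 0, 0], "grip": 0},
  {"slide": [-0.006, -0.014, 0], "rot": [0, 0, 0], "grip": 0},
  {"slide": [0, 0, 0.03], "rot": [0, 0, 0], "grip": 0},
  {"slide": [-0.01, -0.02, 0.04], "rot": [0, 0, 0], "grip": 0},
  {"slide": [-0.01, -0.02, 0.04], "rot": [0, 0, 0], "grip": 0},
  {"slide": [0, 0, 0], "rot": [0, 0, 0], "grip": 0},
])

```text
time: 8.4
ee_pos: [0.4887, 0.1293, 0.16]
eef_rot: [0.838, 0.546, 0.003, 0.0]
ft_force: [0.1, 0.1, -0.5]
width: 0.0006
grip_force: 0.0
```

Run:
```python
from h import *
s=sensors.read_state(); print(s["time"],s["ee_pos"],s["eef_rot"],s["ft_force"],s["width"])
c=eyes.camera("wrist"); save(c,"w6.png")
u=np.array([.399,.917,0]); t=np.array([.531,.227,0])
for d in(.067,.075,.08,.085): print(d,"rib -y top",proj(c,t+(d-.099)*u+[0,0,.059]).round(),"front",proj(c,t+(d-.019)*u+[0,0,.049]).round())
```

```text
8.4 [0.48866145 0.12925055 0.1600069 ] [8.37717412e-01 5.46097173e-01 2.72278910e-03 4.45208035e-05] [ 0.06166607  0.1134696  -0.50212313] 0.0006361808930916545
0.067 rib -y top [312. 125.] front [311.  -4.]
0.075 rib -y top [312. 112.] front [311. -18.]
0.08 rib -y top [312. 104.] front [311. -26.]
0.085 rib -y top [311.  96.] front [311. -35.]
```

View pics/w6.png

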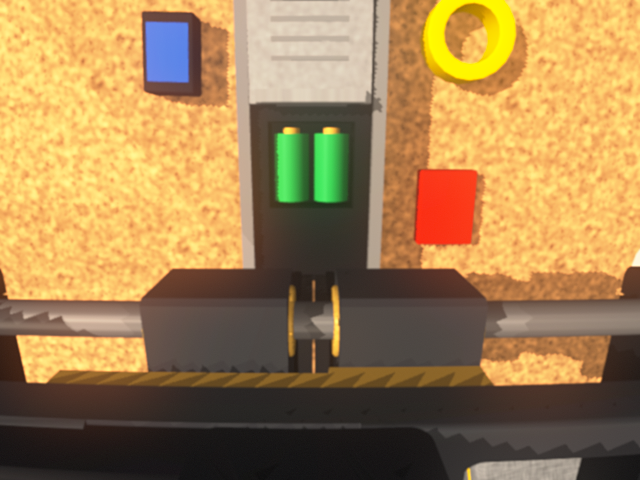

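The bay and both cells, at (292,165) and (331,165), are fully open. The rib edge is at row 103, which is about 80 mm of travel, and the cover lies flat between the rails. The bystanders I can see have not moved. Handing in.

```bash
python3 -c "
from bench import order; print(order.close_job())"
```

```text
the job is handed in; nothing more can be done
None
```

The job is handed in: the tab is pressed fully in, and the cover is pushed about 80 mm along its rails and lies flat, leaving the bay with both cells fully uncovered; no verdict was returned.

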